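Throw the interlocked control levers

TASK

Switch on the grey control box on the bench by throwing its four black-balled levers fully over from the red side to the green side. A hidden interlock lets them go only in certain orders, different every time, so try each lever gently and leave a blocked one until another has gone home. Never push or pull a lever harder than about 20 newtons, and leave everything else on the bench where it is.

Things in the scene. Friction and masses are not known exactly. Their poses are not given: they have to be found in the camera images.
- control_box: Grey control box, 125 x 310 x 61 mm high (dark foot plate 170 x 345), bolted to the bench. Origin under its centre; x points across it from the red marks (off, near the robot) to the green marks (on), y to its left, z up. Levers 1 to 4 (from the left) stand on it at x = 0, y = +112.5, +37.5, -37.5, -112.5 mm. A hidden interlock between neighbours sets which may go first; it differs from start to start, and some order always works.
- lever_1 (a joint): Angle of lever 1's drum (axle along the box's y, 55 mm above the bench). 0 = off, leaning 0.45 rad to the red side; 0.90 = end stop, leaning 0.45 to the green side. Stays where left. Free, it moves under 2 to 4 N at the ball; blocked, it stops hard at about 0.08 to 0.16. It frees another lever only once it is well over (about 0.7 or more).
- blade_1 (a joint): Bend of lever 1's spring-steel blade between drum and ball (pivot 70 mm below the ball centre; 10 N m per rad, so about 0.007 rad, 0.5 mm at the ball, per newton). 0 = straight, positive when the ball is pushed to the green side. Over 0.155 rad (22 N) either way counts as forced.
- ball_1 (a point): Centre of lever 1's black ball, 30 mm across, 100 mm from the axle: 145 mm above the bench at either end of the throw, 155 mm half-way; it travels 87 mm along the box's x. Push it from the red side, or pinch it. A 14 x 4 mm blade runs from it down to the drum (60 mm across).
- lever_2 (a joint): Angle of lever 2's drum (axle along the box's y, 55 mm above the bench). 0 = off, leaning 0.45 rad to the red side; 0.90 = end stop, leaning 0.45 to the green side. Stays where left. Free, it moves under 2 to 4 N at the ball; blocked, it stops hard at about 0.08 to 0.16. It frees another lever only once it is well over (about 0.7 or more).
- blade_2 (a joint): Bend of lever 2's spring-steel blade between drum and ball (pivot 70 mm below the ball centre; 10 N m per rad, so about 0.007 rad, 0.5 mm at the ball, per newton). 0 = straight, positive when the ball is pushed to the green side. Over 0.155 rad (22 N) either way counts as forced.
- ball_2 (a point): Centre of lever 2's black ball, 30 mm across, 100 mm from the axle: 145 mm above the bench at either end of the throw, 155 mm half-way; it travels 87 mm along the box's x. Push it from the red side, or pinch it. A 14 x 4 mm blade runs from it down to the drum (60 mm across).
- lever_3 (a joint): Angle of lever 3's drum (axle along the box's y, 55 mm above the bench). 0 = off, leaning 0.45 rad to the red side; 0.90 = end stop, leaning 0.45 to the green side. Stays where left. Free, it moves under 2 to 4 N at the ball; blocked, it stops hard at about 0.08 to 0.16. It frees another lever only once it is well over (about 0.7 or more).
- blade_3 (a joint): Bend of lever 3's spring-steel blade between drum and ball (pivot 70 mm below the ball centre; 10 N m per rad, so about 0.007 rad, 0.5 mm at the ball, per newton). 0 = straight, positive when the ball is pushed to the green side. Over 0.155 rad (22 N) either way counts as forced.
- ball_3 (a point): Centre of lever 3's black ball, 30 mm across, 100 mm from the axle: 145 mm above the bench at either end of the throw, 155 mm half-way; it travels 87 mm along the box's x. Push it from the red side, or pinch it. A 14 x 4 mm blade runs from it down to the drum (60 mm across).
- lever_4 (a joint): Angle of lever 4's drum (axle along the box's y, 55 mm above the bench). 0 = off, leaning 0.45 rad to the red side; 0.90 = end stop, leaning 0.45 to the green side. Stays where left. Free, it moves under 2 to 4 N at the ball; blocked, it stops hard at about 0.08 to 0.16. It frees another lever only once it is well over (about 0.7 or more).
- blade_4 (a joint): Bend of lever 4's spring-steel blade between drum and ball (pivot 70 mm below the ball centre; 10 N m per rad, so about 0.007 rad, 0.5 mm at the ball, per newton). 0 = straight, positive when the ball is pushed to the green side. Over 0.155 rad (22 N) either way counts as forced.
- ball_4 (a point): Centre of lever 4's black ball, 30 mm across, 100 mm from the axle: 145 mm above the bench at either end of the throw, 155 mm half-way; it travels 87 mm along the box's x. Push it from the red side, or pinch it. A 14 x 4 mm blade runs from it down to the drum (60 mm across).
- wax_tin: Bystander: yellow-green tin, 69 mm across, 59 mm high; origin at the centre of its underside. Not to be moved.
- glue_bottle: Bystander: white glue bottle with orange tip, 38 x 56 x 163 mm high; origin at the centre of its underside. Not to be moved.
- tape_measure: Bystander: black pocket tape measure, 94 x 139 x 41 mm; origin at the centre of its underside. Not to be moved.
- sanding_block: Bystander: cork sanding block, 60 x 97 x 26 mm; origin at the centre of its underside. Not to be moved.
- block_plane: Bystander: small wooden plane, 52 x 150 x 80 mm; origin at the centre of its underside. Not to be moved.
- pot: Bystander: lidded pale pot, 71 mm across, 84 mm high; origin at the centre of its underside. Not to be moved.

How it is judged:
By the outcome, as a careful person would: the job done as asked, in the order asked, and still so for the second after the job is handed in, with the robot touching nothing.
It also fails if it takes over 67 s, if anything falls off the work surface, if the arm or the gripper's body presses on something with over 40 N, if the wrist force passes 120 N, or if a joint passes its speed limit or range.

ROBOT

A 6-joint arm with a two-finger parallel gripper is mounted at the origin on the work surface; the furniture and walls round the work are solid. World frame = base frame: x ahead of the robot, y to its left, z up, the work surface at z = 0. Lengths are in m, angles in rad, forces in N, time in s.
With the tool pointing down it reaches from about 0.25 to 0.725 m from the base axis. Payload 4 kg.
Tool frame: the origin (TCP) lies at the centre of the arm's flange, where the gripper is bolted on; the fingertips stand 173 mm ahead of it and the grasp point (between the pads) lies 155 mm ahead of it; z points along the fingers, y is the direction in which the jaws open and shut (so a half turn about z gives the same grasp; the last joint's range is limited). The gripper opens to 85 mm and grips with 20 to 120 N. Pads are 22 mm wide; open, the fingers measure 114 mm over their backs; the gripper's body (76 mm by 85 mm) begins 54 mm behind the grasp point. The pads swing forward as they close: fully open they stand 13 mm farther back than shut.
Start: joints at [1.189, 0.241, 0.005, 1.335, 0, 1.571], TCP at [0.186, 0.464, 0.405] pointing down, gripper open.
Joint ranges: [-2.72, 2.72], [-1.05, 1.87], [-1.09, 1.28], [-1.99, 2.15], [-1.42, 1.44], [-3.14, 3.14]. Speed limits (rad/s): [2.79, 2.79, 3.14, 3.14, 3.14, 3.14].

INTERFACE

Orientations are given as a unit quaternion [w, x, y, z].
In Python, from plant import ctrl gives the robot as it stands. The module is installed in compiled form; this text tells all that it offers.
- The arm moves only by the shell command python3 -m crank 'ROWS' [OPENING]. ROWS is JSON, a list of rows, each a list of 4 numbers: the shift along the tool's x, y, z in cm, then the turn about the tool's z in rad. A call has 1 to 12 rows; each row shifts and turns the pose as measured when the row begins, along the tool's axes as they then stand; what a row does not reach is not made up. A row lasts 1/12 s, in which the tool goes at most 41.7 mm and 7.16 degrees, less where a joint would pass 70% of its speed; a pose out of reach is approached as far as the arm can. A call is refused whole if a number of a shift passes 4.17 or a number of a turn 0.125, either way. A call with a gripper value outside its range is refused whole. OPENING is the closure, from 0 (fully open) to 1 (shut), set as the call begins (- or left out, the last holds). The fingers move at their own pace and stop on an object; the grip force is fixed at half the most. Time passes only in rows, so rows that do not move let the fingers close. It gives the time, the measured TCP pose, the force and the opening at its end, in the units of the state.
- ctrl.sense(): the state, without advancing time (a new reading comes with each control period).
- ctrl.snapshot(name): name is "scene" or "top" or "wrist"; returns (picture, depth): 420x560x3 uint8, red, green, blue; 420x560 float32, m along the optical axis (not along the pixel's ray), 0 where there is no reading.
- ctrl.calibration(name): a dict with "K" (3x3 intrinsics, pixels), "D" ([k1, k2, p1, p2, k3] as OpenCV has them; the pictures are not rectified), "R" (3x3) and "t" (3): a world point X has camera coordinates R X + t. Camera axes: x right, y down, z forward; pixel columns grow to the right and rows downward; lengths in m; the calibration is good to about 2 mm. A picture is of the moment at which its call begins: read the wrist's pose just before it. calibration takes no time and is no camera call; for the wrist camera it gives the pose at the moment of the call.
- ctrl.finish_job(): hands the job in, once; it reports no verdict.
Trained networks look in the newest picture that a camera, given by its name, has taken for a name from the list of things; names that differ only in an ending like _2 or _b are one class to them, and where a whole thing is asked for, a point or a joint stands for the part that bears it (a point fixed in the world has none). Each returns a list of dicts, best first, with "conf" (0 to 1); they miss things now and then, are a little off and sometimes report something else, mostly with a low value. They report only what shows in the picture. A call takes as long as a camera call.
- ctrl.spot_in(camera, target): "box" ([left, top, width, height] as shares, 0 to 1, of the picture: columns of its width, rows of its height, round what is visible of it).
- ctrl.outline_of(camera, target): "mask" (420x560 bool, what is visible of it) and "box" ([left, top, width, height] as shares, 0 to 1, of the picture: columns of its width, rows of its height, round what is visible of it).
The state is a dict: "time": time; "q": joint angles; "joint_vel": joint speeds; "tau": joint torques, N m; "ee_pos": TCP position; "ee_rot": TCP orientation; "wrist_force": force on the tool from outside, world axes, zero at the start; "moment": the same for the moment, N m; "grip_width": finger opening in m.
Only numpy, scipy, OpenCV 4.12 (cv2) and the standard library are available. Lean on these libraries where they do the work, as an engineer would, in place of code of your own. Each camera call takes 0.05 s, during which the arm holds its last target. There are 200 camera calls.

## Working session

There is one attempt and no reset: what is moved stays moved. The work goes in short steps, Python scripts to look and compute and a shell command to move; the robot and the scene stay as the last step left them, time stands still between calls to the robot, and variables do not carry over. Pictures are saved under pics/ and viewed, about 8 in all and at most 12, crops included, and the job is handed in when it is done.

```bash
mkdir -p pics
cat > h.py <<'E'
import numpy as np,cv2
from plant import ctrl
def snap(n,f):
    p,d=ctrl.snapshot(n); cv2.imwrite('pics/'+f,p[:,:,::-1]); return p,d
def world(cam,uv,z,c=None):
    c=c or ctrl.calibration(cam); K,D,R,t=[np.array(c[k],float) for k in 'KDRt']
    n=cv2.undistortPoints(np.array([[uv]],float),K,D)[0,0]
    return R.T@(np.array([n[0]*z,n[1]*z,z])-t)
E
python3 - <<'E'
from h import *
s=ctrl.sense(); print({k:np.round(v,3) for k,v in s.items()})
for n in('top','scene'):
    p,d=snap(n,n+'0.png')
    for t in('ball_1','control_box'):
        for o in ctrl.outline_of(n,t)[:6]:
            m=o['mask']; v,u=np.nonzero(m&(d>0))
            if len(v)<5: continue
            c=ctrl.calibration(n)
            P=np.array([world(n,(a,b),d[b,a],c) for a,b in list(zip(u,v))[::max(1,len(u)//300)]])
            print(n,t,round(o['conf'],2),np.round(o['box'],3),'px',u.mean().round(),v.mean().round(),'med',np.median(P,0).round(4),'max',P.max(0).round(3),'min',P.min(0).round(3))
E
```

```text
{'time': np.float64(0.0), 'q': array([1.189, 0.241, 0.004, 1.335, 0.   , 1.571]), 'joint_vel': array([-0.002,  0.002, -0.   ,  0.002, -0.002, -0.001]), 'tau': array([ 1.0000e-03, -3.7232e+01,  2.5241e+01,  1.7000e-02,  0.0000e+00,
       -0.0000e+00]), 'ee_pos': array([0.186, 0.464, 0.404]), 'ee_rot': array([-0.   ,  0.19 ,  0.982, -0.001]), 'wrist_force': array([-0.725,  0.776,  0.479]), 'moment': array([ 0.018,  0.012, -0.002]), 'grip_width': np.float64(0.085)}
top ball_1 0.59 [0.402 0.466 0.011 0.024] px 227.0 200.0 med [0.5498 0.076  0.1552] max [0.571 0.09  0.166] min [0.536 0.063 0.102]
top ball_1 0.53 [0.502 0.5   0.021 0.029] px 288.0 218.0 med [ 0.4888 -0.1404  0.1517] max [ 0.516 -0.124  0.166] min [ 0.475 -0.158  0.053]
top ball_1 0.4 [0.474 0.491 0.012 0.02 ] px 268.0 211.0 med [ 0.5119 -0.0697  0.1564] max [ 0.537 -0.055  0.167] min [ 0.496 -0.08   0.092]
top control_box 0.9 [0.384 0.405 0.173 0.161] px 262.0 205.0 med [ 0.549  -0.0439  0.0606] max [0.68  0.136 0.161] min [ 0.439 -0.225 -0.002]
scene ball_1 0.51 [0.468 0.431 0.019 0.019] px 266.0 185.0 med [ 0.528  -0.0062  0.1458] max [0.715 0.256 0.16 ] min [ 0.516 -0.013 -0.003]
scene ball_1 0.47 [0.449 0.407 0.018 0.024] px 257.0 176.0 med [0.5463 0.0673 0.1459] max [0.671 0.29  0.159] min [0.533 0.06  0.012]
scene control_box 0.86 [0.432 0.402 0.164 0.236] px 283.0 227.0 med [ 0.5188 -0.1177  0.0582] max [0.657 0.105 0.159] min [ 0.438 -0.227  0.002]
```

```bash
python3 -c "
import cv2,numpy as np
print(0)"; ls pics
```

```text
0
scene0.png
top0.png
```

View pics/top0.png

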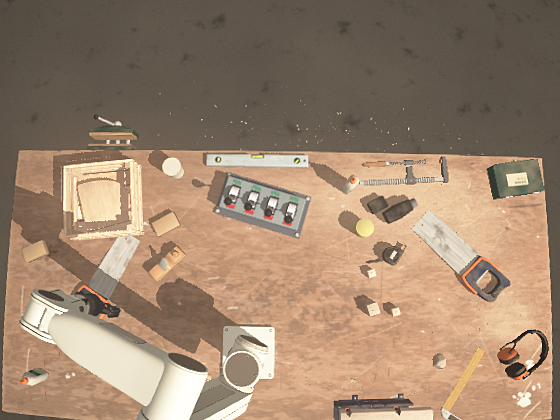

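View pics/scene0.png

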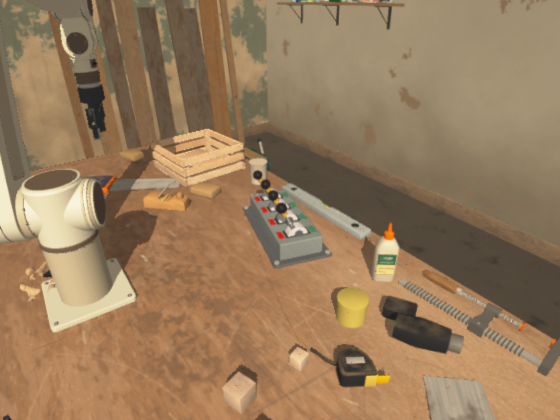

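Run:
```python
from h import *
# fit ball centres and box yaw from a top depth cloud
p,d=ctrl.snapshot('top'); c=ctrl.calibration('top')
K,D,R,t=[np.array(c[k],float) for k in 'KDRt']
v,u=np.nonzero(d>0); n=cv2.undistortPoints(np.c_[u,v].astype(float)[:,None],K,D)[:,0]
z=d[v,u]; P=(np.c_[n*z[:,None],z]-t)@R
reg=(P[:,0]>.4)&(P[:,0]<.7)&(P[:,1]>-.3)&(P[:,1]<.2)
b=P[reg&(P[:,2]>.135)&(P[:,2]<.18)]
ctr=np.array([[.55,.076],[.53,-.006],[.512,-.07],[.489,-.14]])
lab=np.argmin(((b[:,None,:2]-ctr)**2).sum(2),1)
for k in range(4):
    q=b[lab==k]; q=q[np.linalg.norm(q[:,:2]-np.median(q[:,:2],0),axis=1)<.025]
    print(k+1,len(q),q[:,:2].mean(0).round(4),((q.min(0)+q.max(0))/2)[:2].round(4),q[:,2].max().round(4))
bx=P[reg&(P[:,2]>.05)&(P[:,2]<.066)]
print('box rect',cv2.minAreaRect(bx[:,:2].astype(np.float32)))
for t_ in('wax_tin','glue_bottle','tape_measure','sanding_block','block_plane','pot'):
    for o in ctrl.outline_of('top',t_)[:1]:
        m=o['mask'][v,u]; Q=P[m]; print(t_,round(o['conf'],2),np.median(Q,0).round(3),Q.min(0).round(3),Q.max(0).round(3))
```

```text
1 57 [0.5487 0.0765] [0.5497 0.0771] 0.163
2 53 [0.5312 0.0036] [0.5318 0.0035] 0.1651
3 56 [ 0.5093 -0.0679] [ 0.5102 -0.0678] 0.1666
4 54 [ 0.4869 -0.1383] [ 0.4878 -0.1388] 0.1667
box rect ((0.5610089898109436, -0.0418701171875), (0.31100526452064514, 0.12663349509239197), 73.9097900390625)
wax_tin 0.7 [ 0.468 -0.426  0.058] [ 0.437 -0.463 -0.001] [ 0.505 -0.395  0.071]
glue_bottle 0.6 [ 0.624 -0.367  0.111] [ 0.607 -0.395  0.016] [ 0.654 -0.348  0.164]
tape_measure 0.84 [ 0.368 -0.537  0.036] [ 0.334 -0.6   -0.007] [ 0.405 -0.456  0.049]
sanding_block 0.86 [0.478 0.327 0.027] [ 0.433  0.277 -0.   ] [0.526 0.378 0.037]
block_plane 0.76 [0.326 0.31  0.039] [ 0.261  0.247 -0.008] [0.392 0.379 0.084]
pot 0.9 [0.683 0.295 0.083] [ 0.653  0.267 -0.001] [0.724 0.334 0.092]
```

Top view: the box is at px (262,205), with the balls at about (232,192), (250,198), (270,207) and (290,212) on the red, robot side. No bystanders are near it, and the glue bottle and tin are well to the right. The box yaw is about -0.28. I'll push with closed fingers along tool -x (box +x).

```bash
python3 -m crank '[[0,0,0,-0.1],[-3.3,-2.2,0,0],[-3.3,-2.2,0,0],[-3.3,-2.2,0,0],[-3.3,-2.2,0,0],[-3.3,-2.2,0,0],[-3.3,-2.2,0,0],[-3.3,-2.2,0,0],[-3.3,-2.2,0,0],[-3.3,-2.2,0,0],[-3.3,-2.2,0,0],[0,0,0,0]]' 1
cat >> h.py <<'E'
from scipy.spatial.transform import Rotation as Ro
XB=np.array([.961,-.277,0]); YB=np.array([.277,.961,0]); C=np.array([.561,-.042,0])
B0=np.array([[.5497,.077],[.5310,.0043],[.5095,-.0675],[.4880,-.1385]])
def st(tgt=None):
    s=ctrl.sense(); p=np.array(s['ee_pos']); R=Ro.from_quat(np.roll(s['ee_rot'],-1)).as_matrix()
    f=np.array(s['wrist_force'])
    print('t',round(float(s['time']),2),'tcp',p.round(4),'box xy',round((p-C)@XB,4),round((p-C)@YB,4),'Fx',round(f@XB,1),'F',f.round(1),'w',round(float(s['grip_width']),3))
    print('toolx.XB',round(R[:,0]@XB,3),'tooly.XB',round(R[:,1]@XB,4),'toolz',R[:,2].round(3))
    if tgt is not None: print('shift cm',((np.array(tgt)-p)@R*100).round(2))
E
python3 - <<'E'
from h import *
for b in B0: print(((np.r_[b,0]-C)@XB).round(4),((np.r_[b,0]-C)@YB).round(4))
st(np.r_[B0[0],.304]-.045*XB)
E
```

```text
time: 1.65
ee_pos: [0.4546, 0.1534, 0.4047]
ee_rot: [0.003, 0.132, 0.991, 0.003]
wrist_force: [0.5, 0.0, 0.2]
grip_width: -0.0001
-0.0438 0.1112
-0.0417 0.0362
-0.0424 -0.0388
-0.0434 -0.113
t 1.65 tcp [0.4546 0.1534 0.4047] box xy -0.1564 0.1583 Fx 0.4 F [0.5 0.  0.2] w -0.0
toolx.XB -1.0 tooly.XB -0.0158 toolz [ 0.006  0.005 -1.   ]
shift cm [-6.63 -4.87 10.08]
```

```bash
python3 -m crank '[[-2.6,-1.9,0,0.015],[-2.6,-1.9,0,0],[-1.2,-0.9,2,0],[0,0,3,0],[0,0,2.5,0],[0,0,0,0],[0,0,0,0]]' 1
python3 - <<'E'
from h import *
st(np.r_[B0[0],.304]-.045*XB)
E
```

```text
time: 2.23
ee_pos: [0.5085, 0.0859, 0.3295]
ee_rot: [0.006, 0.144, 0.99, 0.004]
wrist_force: [-0.2, 0.6, 0.0]
grip_width: 0.0003
t 2.23 tcp [0.5085 0.0859 0.3295] box xy -0.0858 0.1083 Fx -0.3 F [-0.2  0.6  0. ] w 0.0
toolx.XB -1.0 tooly.XB 0.0076 toolz [ 0.013  0.007 -1.   ]
shift cm [0.33 0.26 2.55]
```

```bash
python3 -m crank '[[0.3,0.25,2.5,0],[0,0,0,0],[-1.0,0,0,0],[-0.5,0,0,0],[0,0,0,0]]' 1
python3 - <<'E'
from h import *
st(np.r_[B0[0],.304]-.045*XB)
p,d=ctrl.snapshot('wrist'); cv2.imwrite('pics/w1.png',p[:,:,::-1])
E
```

```text
time: 2.65
ee_pos: [0.5234, 0.0871, 0.3119]
ee_rot: [0.01, 0.142, 0.99, 0.006]
wrist_force: [-1.2, 0.6, -0.8]
grip_width: 0.0
t 2.65 tcp [0.5234 0.0871 0.3119] box xy -0.0718 0.1136 Fx -1.3 F [-1.2  0.6 -0.8] w 0.0
toolx.XB -1.0 tooly.XB 0.0039 toolz [ 0.021  0.009 -1.   ]
shift cm [ 1.71 -0.26  0.76]
```

View pics/w1.png

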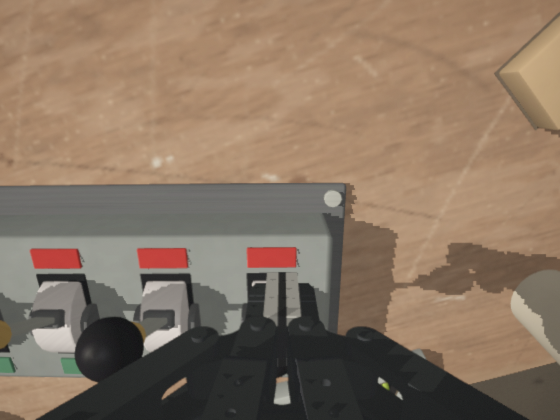

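Wrist view: the fingers are at about px (282,310), in front of lever 1, and ball 2 is at (110,350), well clear. Next is a gentle trial of lever 1.

```bash
python3 -m crank '[[-0.7,0,0.8,0],[-0.5,0,0,0],[0,0,0,0]]' 1
python3 -c "
from h import *
st()"
```

```text
time: 2.95
ee_pos: [0.5343, 0.0842, 0.307]
ee_rot: [0.008, 0.141, 0.99, 0.007]
wrist_force: [-2.3, -0.2, -1.0]
grip_width: 0.0
t 2.95 tcp [0.5343 0.0842 0.307 ] box xy -0.0606 0.1139 Fx -2.2 F [-2.3 -0.2 -1. ] w 0.0
toolx.XB -1.0 tooly.XB 0.0032 toolz [ 0.019  0.011 -1.   ]
```

```bash
python3 -m crank '[[-0.5,0,0,0],[0,0,0,0]]' 1
python3 -m crank '[[-0.3,0,0,0],[0,0,0,0]]' 1
python3 -c "
from h import *
st()"
```

```text
time: 3.12
ee_pos: [0.5382, 0.0829, 0.3078]
ee_rot: [0.007, 0.141, 0.99, 0.007]
wrist_force: [-1.7, 0.8, -2.4]
grip_width: -0.0002
time: 3.28
ee_pos: [0.5399, 0.0824, 0.3082]
ee_rot: [0.005, 0.141, 0.99, 0.008]
wrist_force: [-3.4, 0.7, -0.7]
grip_width: -0.0001
t 3.28 tcp [0.5399 0.0824 0.3082] box xy -0.0547 0.1137 Fx -3.4 F [-3.4  0.7 -0.7] w -0.0
toolx.XB -1.0 tooly.XB 0.0025 toolz [ 0.012  0.014 -1.   ]
```

```bash
python3 -m crank '[[-0.5,0,0.2,0],[0,0,0,0]]' 1
python3 -m crank '[[-0.4,0,0.2,0],[0,0,0,0]]' 1
python3 -c "
from h import *
st()"
```

```text
time: 3.45
ee_pos: [0.543, 0.0813, 0.3065]
ee_rot: [0.002, 0.141, 0.99, 0.008]
wrist_force: [-2.2, 1.7, -2.8]
grip_width: 0.0001
time: 3.62
ee_pos: [0.545, 0.0806, 0.3047]
ee_rot: [-0.001, 0.14, 0.99, 0.008]
wrist_force: [-2.8, 0.6, -2.0]
grip_width: 0.0
t 3.62 tcp [0.545  0.0806 0.3047] box xy -0.0494 0.1134 Fx -2.9 F [-2.8  0.6 -2. ] w 0.0
toolx.XB -1.0 tooly.XB 0.0011 toolz [ 0.001  0.016 -1.   ]
```

```bash
python3 -m crank '[[-1.8,0,0,0],[-1.8,0,0,0],[0,0,0,0]]' 1
python3 -c "
from h import *
st()"
```

```text
time: 3.87
ee_pos: [0.5699, 0.0726, 0.3045]
ee_rot: [-0.016, 0.139, 0.99, 0.009]
wrist_force: [-14.5, 6.6, 0.1]
grip_width: 0.0002
t 3.87 tcp [0.5699 0.0726 0.3045] box xy -0.0232 0.1126 Fx -15.7 F [-14.5   6.6   0.1] w 0.0
toolx.XB -1.0 tooly.XB -0.0022 toolz [-0.029  0.023 -0.999]
```

```bash
python3 -m crank '[[0,0,0,0]]' 1
python3 -c "
from h import *
st()
p,d=ctrl.snapshot('scene'); cv2.imwrite('pics/s1.png',cv2.resize(p[120:300,200:380,::-1],(720,720))[:600])
p,d=ctrl.snapshot('wrist'); cv2.imwrite('pics/w2.png',p[:,:,::-1])"
```

```text
time: 3.95
ee_pos: [0.5671, 0.0733, 0.3035]
ee_rot: [-0.021, 0.138, 0.99, 0.01]
wrist_force: [-11.1, 4.4, 2.9]
grip_width: -0.0002
t 3.95 tcp [0.5671 0.0733 0.3035] box xy -0.0261 0.1125 Fx -11.9 F [-11.1   4.4   2.9] w -0.0
toolx.XB -0.999 tooly.XB -0.0029 toolz [-0.04   0.026 -0.999]
```

View pics/s1.png

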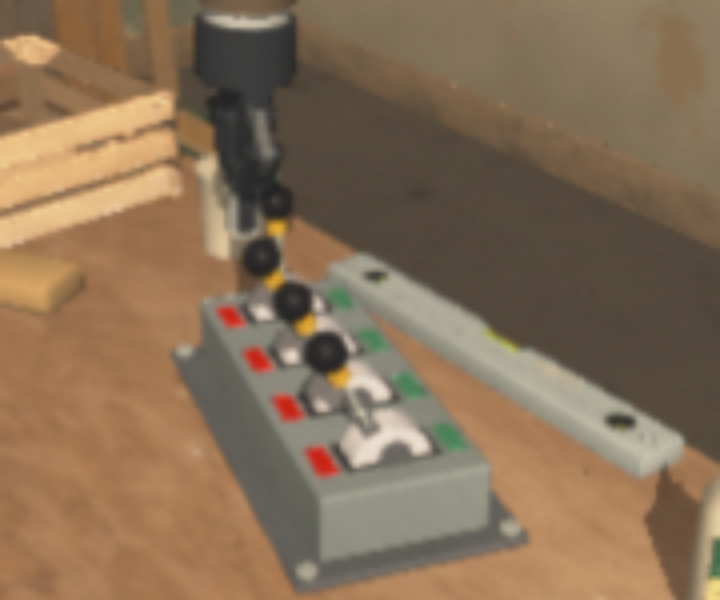

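```bash
cat >> h.py <<'E'
def cloud(n):
    p,d=ctrl.snapshot(n); c=ctrl.calibration(n)
    K,D,R,t=[np.array(c[k],float) for k in 'KDRt']
    v,u=np.nonzero(d>0); nn=cv2.undistortPoints(np.c_[u,v].astype(float)[:,None],K,D)[:,0]
    z=d[v,u]; P=(np.c_[nn*z[:,None],z]-t)@R
    return p[v,u].astype(int),P
def balls(n='scene'):
    col,P=cloud(n); dark=col.max(1)<60
    x=(P-C)@XB; y=(P-C)@YB
    for k,yy in enumerate((.1125,.0375,-.0375,-.1125)):
        m=dark&(abs(y-yy)<.02)&(abs(x)<.07)&(P[:,2]>.128)&(P[:,2]<.175)
        if m.sum()>3: print(n,'ball',k+1,m.sum(),'x',np.percentile(x[m],[5,50,95]).round(4),'y',np.median(y[m]).round(4),'z',np.percentile(P[m,2],[5,95]).round(3))
E
python3 -c "
from h import *
balls();balls('top')"
```

```text
scene ball 1 62 x [-0.0331 -0.0134  0.0016] y 0.101 z [0.147 0.166]
scene ball 2 56 x [-0.0543 -0.0454 -0.0344] y 0.025 z [0.14  0.158]
scene ball 3 56 x [-0.0546 -0.0459 -0.0353] y -0.0505 z [0.14  0.158]
scene ball 4 64 x [-0.056  -0.0468 -0.036 ] y -0.1252 z [0.14  0.156]
```

View pics/w2.png

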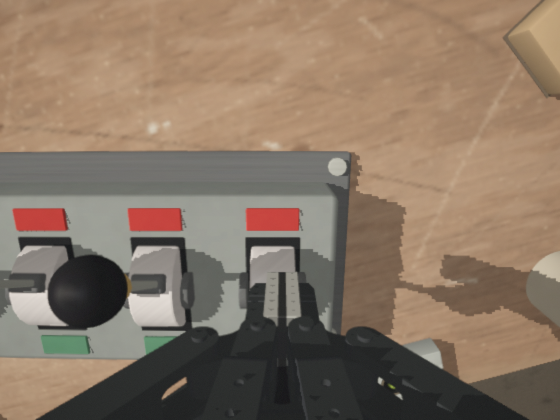

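```bash
python3 -c "
from h import *
st()"
python3 -m crank '[[0,0,0,0],[0,0,0,0]]' 1
python3 -c "
from h import *
st();balls()"
```

```text
t 4.15 tcp [0.5672 0.0734 0.3036] box xy -0.0261 0.1126 Fx -12.2 F [-11.6   3.9   3.4] w -0.0
toolx.XB -0.999 tooly.XB -0.0032 toolz [-0.038  0.025 -0.999]
time: 4.32
ee_pos: [0.5631, 0.0748, 0.3021]
ee_rot: [-0.027, 0.137, 0.99, 0.011]
wrist_force: [-7.5, 2.8, 1.5]
grip_width: 0.0001
t 4.32 tcp [0.5631 0.0748 0.3021] box xy -0.0304 0.1128 Fx -7.9 F [-7.5  2.8  1.5] w 0.0
toolx.XB -0.998 tooly.XB -0.005 toolz [-0.051  0.029 -0.998]
scene ball 1 65 x [-0.0401 -0.0183 -0.0038] y 0.0999 z [0.147 0.166]
scene ball 2 57 x [-0.0538 -0.0453 -0.0334] y 0.0247 z [0.14  0.158]
scene ball 3 58 x [-0.0536 -0.0453 -0.0363] y -0.0506 z [0.14  0.158]
scene ball 4 62 x [-0.0553 -0.0478 -0.037 ] y -0.1259 z [0.14  0.157]
```

```bash
python3 -m crank '[[1.5,0,0,0],[1.5,0,0,0],[0,0,0,0]]' 1
python3 -c "
from h import *
st();balls()"
```

```text
time: 4.62
ee_pos: [0.5342, 0.0832, 0.3032]
ee_rot: [-0.027, 0.137, 0.99, 0.01]
wrist_force: [1.0, -0.2, -0.1]
grip_width: -0.0003
t 4.62 tcp [0.5342 0.0832 0.3032] box xy -0.0604 0.1129 Fx 1.1 F [ 1.  -0.2 -0.1] w -0.0
toolx.XB -0.999 tooly.XB -0.0052 toolz [-0.05   0.028 -0.998]
scene ball 1 59 x [-0.0686 -0.0365 -0.0217] y 0.0999 z [0.144 0.163]
scene ball 2 51 x [-0.0529 -0.0452 -0.0323] y 0.0247 z [0.141 0.158]
scene ball 3 54 x [-0.0537 -0.0456 -0.0363] y -0.0509 z [0.141 0.157]
scene ball 4 64 x [-0.0564 -0.0478 -0.0363] y -0.1257 z [0.14  0.157]
```

Lever 1 sprang back to about 14 mm when released, so it is blocked. It bent more than the force reading implied, so from now on I'll judge by ball travel rather than the force reading. Moving to lever 2.

```bash
python3 -m crank '[[1.8,0,0,0],[0,-3.8,0,0],[0,-3.6,0,0],[0,0,0,0]]' 1
cat >> h.py <<'E'
def tip(k=None,show=True):
    s=ctrl.sense(); p=np.array(s['ee_pos']); R=Ro.from_quat(np.roll(s['ee_rot'],-1)).as_matrix()
    g=p+.155*R[:,2]; f=np.array(s['wrist_force'])
    print('t',round(float(s['time']),2),'grasp box x %.4f y %.4f z %.4f'%((g-C)@XB,(g-C)@YB,g[2]),'ball-travel by tip %.1f mm'%(((g-C)@XB+.0695)*1000),'Fx',round(f@XB,1),'mom',np.round(s['moment'],2),'tau',np.round(s['tau'],1),'tilt',round(R[:,2]@XB,3),round(R[:,2]@YB,3),'turn',round(R[:,1]@XB,3))
E
python3 -c "
from h import *
tip();balls()"
```

```text
time: 5.0
ee_pos: [0.5027, 0.017, 0.3051]
ee_rot: [-0.018, 0.134, 0.991, 0.01]
wrist_force: [-0.5, 0.9, -0.4]
grip_width: -0.0001
t 5.0 grasp box x -0.0784 y 0.0430 z 0.1502 ball-travel by tip -8.9 mm Fx -0.7 mom [ 0.03 -0.   -0.04] tau [ -1.1 -39.6  23.3   0.1  -0.1  -0.4] tilt -0.039 0.015 turn -0.012
scene ball 1 25 x [-0.0349 -0.027  -0.0211] y 0.0967 z [0.144 0.16 ]
scene ball 2 56 x [-0.0544 -0.0453 -0.033 ] y 0.0242 z [0.141 0.157]
scene ball 3 55 x [-0.0535 -0.0459 -0.036 ] y -0.0501 z [0.141 0.158]
scene ball 4 64 x [-0.0558 -0.0472 -0.0363] y -0.1258 z [0.14  0.157]
```

```bash
python3 -m crank '[[-1.1,-0.6,0,0],[-1.1,0,0,0],[0,0,0,0]]' 1
python3 -c "
from h import *
tip()"
```

```text
time: 5.3
ee_pos: [0.5249, 0.0057, 0.3057]
ee_rot: [-0.018, 0.134, 0.991, 0.012]
wrist_force: [-3.3, 0.4, -2.0]
grip_width: -0.0002
t 5.3 grasp box x -0.0539 y 0.0387 z 0.1508 ball-travel by tip 15.6 mm Fx -3.3 mom [ 0.12  0.61 -0.02] tau [ -0.6 -42.3  25.5  -1.1  -0.2  -0. ] tilt -0.039 0.018 turn -0.012
```

Joint torque agrees with the force reading, so the force is trustworthy and the stop is just springy. Continuing lever 2.

```bash
python3 -m crank '[[-0.9,0,0,0],[0,0,0,0]]' 1
python3 -c "
from h import *
tip()"
python3 -m crank '[[-0.7,0,0,0],[0,0,0,0]]' 1
python3 -c "
from h import *
tip();balls()"
```

```text
time: 5.47
ee_pos: [0.532, 0.0035, 0.3047]
ee_rot: [-0.023, 0.134, 0.991, 0.012]
wrist_force: [-3.8, 1.7, -2.0]
grip_width: -0.0001
t 5.47 grasp box x -0.0481 y 0.0383 z 0.1499 ball-travel by tip 21.4 mm Fx -4.2 mom [ 0.05  0.79 -0.04] tau [ -0.4 -43.8  27.   -1.5   0.   -0.1] tilt -0.049 0.016 turn -0.012
time: 5.63
ee_pos: [0.5361, 0.0025, 0.3035]
ee_rot: [-0.03, 0.133, 0.991, 0.012]
wrist_force: [-6.3, 0.8, -0.3]
grip_width: 0.0004
t 5.63 grasp box x -0.0460 y 0.0380 z 0.1488 ball-travel by tip 23.5 mm Fx -6.3 mom [ 0.01  1.05 -0.04] tau [ -0.4 -43.1  26.7  -2.   -0.   -0.1] tilt -0.063 0.014 turn -0.013
scene ball 2 69 x [-0.0474 -0.0258 -0.0122] y 0.0246 z [0.148 0.166]
scene ball 3 59 x [-0.0527 -0.0456 -0.0351] y -0.0502 z [0.141 0.158]
scene ball 4 65 x [-0.0552 -0.0472 -0.0367] y -0.1251 z [0.14  0.156]
```

```bash
python3 -m crank '[[3.4,0,-0.1,0.012],[0,-3.8,0,0],[0,-3.7,0,0],[0,0,0,0]]' 1
python3 -c "
from h import *
tip();balls()"
```

```text
time: 6.02
ee_pos: [0.4858, -0.0574, 0.303]
ee_rot: [-0.029, 0.133, 0.991, 0.011]
wrist_force: [-0.1, -0.4, -0.6]
grip_width: -0.0002
t 6.02 grasp box x -0.0775 y -0.0336 z 0.1483 ball-travel by tip -8.0 mm Fx -0.0 mom [-0.03 -0.05 -0.05] tau [ -1.2 -38.6  22.8   0.4  -0.2  -0.4] tilt -0.061 0.013 turn -0.013
scene ball 2 6 x [-0.0277 -0.0238 -0.0193] y 0.0211 z [0.146 0.154]
scene ball 3 57 x [-0.0537 -0.0457 -0.0363] y -0.0504 z [0.141 0.158]
scene ball 4 64 x [-0.0559 -0.0479 -0.0369] y -0.1259 z [0.14  0.157]
```

```bash
python3 -m crank '[[-1.2,-0.5,0,0],[-1.2,0,0,0],[0,0,0,0]]' 1
python3 -c "
from h import *
tip();balls()"
python3 -m crank '[[-0.9,0,0,0],[0,0,0,0]]' 1
python3 -c "
from h import *
tip()"
```

```text
time: 6.32
ee_pos: [0.5099, -0.0667, 0.3024]
ee_rot: [-0.029, 0.133, 0.991, 0.012]
wrist_force: [-1.1, 0.1, 0.1]
grip_width: 0.0003
t 6.32 grasp box x -0.0519 y -0.0355 z 0.1477 ball-travel by tip 17.6 mm Fx -1.1 mom [-0.04  0.17 -0.  ] tau [  0.1 -41.3  23.7   0.1   0.2  -0. ] tilt -0.062 0.016 turn -0.013
scene ball 1 13 x [-0.0431 -0.039  -0.0373] y 0.0992 z [0.147 0.159]
scene ball 3 79 x [-0.0517 -0.0322 -0.0176] y -0.0492 z [0.143 0.164]
scene ball 4 67 x [-0.0558 -0.0474 -0.0367] y -0.1255 z [0.142 0.158]
time: 6.53
ee_pos: [0.5178, -0.0676, 0.3015]
ee_rot: [-0.031, 0.132, 0.991, 0.013]
wrist_force: [-0.3, -0.0, -0.2]
grip_width: 0.0
t 6.53 grasp box x -0.0446 y -0.0342 z 0.1469 ball-travel by tip 24.9 mm Fx -0.2 mom [-0.07 -0.    0.02] tau [  0.1 -41.9  23.5   0.3   0.2  -0. ] tilt -0.066 0.016 turn -0.015
```

Lever 3 looks free. Pushing on.

```bash
python3 -m crank '[[-1.3,0,0,0],[-1.3,0,0,0],[0,0,0,0]]' 1
python3 -c "
from h import *
tip();balls()"
```

```text
time: 6.78
ee_pos: [0.5419, -0.0722, 0.2999]
ee_rot: [-0.033, 0.131, 0.991, 0.013]
wrist_force: [-0.0, -0.5, -1.1]
grip_width: -0.0
t 6.78 grasp box x -0.0208 y -0.0319 z 0.1453 ball-travel by tip 48.7 mm Fx 0.1 mom [-0.06 -0.08  0.  ] tau [ -0.1 -43.9  23.1   0.7   0.1  -0. ] tilt -0.07 0.016 turn -0.017
scene ball 1 40 x [-0.0416 -0.0319 -0.0211] y 0.0999 z [0.147 0.161]
scene ball 2 49 x [-0.0424 -0.0339 -0.0221] y 0.0242 z [0.145 0.162]
scene ball 3 80 x [-0.0282 -0.0038  0.0129] y -0.0479 z [0.146 0.171]
scene ball 4 74 x [-0.0559 -0.0458 -0.0344] y -0.1253 z [0.14  0.158]
```

```bash
python3 -m crank '[[-1.5,-0.3,-0.2,0],[-1.4,-0.2,-0.2,0],[0,0,0,0]]' 1
python3 -c "
from h import *
tip()"
python3 -m crank '[[-0.6,0,0,0],[0,0,0,0]]' 1
python3 -c "
from h import *
tip();balls()"
```

```text
time: 7.08
ee_pos: [0.5662, -0.0816, 0.3008]
ee_rot: [-0.036, 0.129, 0.991, 0.015]
wrist_force: [0.9, -1.0, 0.6]
grip_width: -0.0001
t 7.08 grasp box x 0.0042 y -0.0337 z 0.1463 ball-travel by tip 73.7 mm Fx 1.1 mom [-0.11 -0.12 -0.01] tau [ -0.1 -46.1  23.2   0.9   0.1  -0. ] tilt -0.076 0.019 turn -0.02
time: 7.25
ee_pos: [0.5711, -0.0823, 0.2998]
ee_rot: [-0.037, 0.129, 0.991, 0.015]
wrist_force: [0.3, 0.5, -0.6]
grip_width: 0.0001
t 7.25 grasp box x 0.0088 y -0.0331 z 0.1453 ball-travel by tip 78.3 mm Fx 0.1 mom [-0.08 -0.1  -0.02] tau [ -0.  -46.9  23.4   0.7   0.1  -0. ] tilt -0.078 0.018 turn -0.021
scene ball 1 42 x [-0.0412 -0.0317 -0.0204] y 0.0993 z [0.145 0.162]
scene ball 2 49 x [-0.0428 -0.0333 -0.0224] y 0.0249 z [0.146 0.161]
scene ball 3 86 x [0.0063 0.0275 0.0429] y -0.0476 z [0.142 0.162]
scene ball 4 65 x [-0.0557 -0.0473 -0.0361] y -0.1255 z [0.141 0.157]
```

```bash
python3 -m crank '[[-0.7,0,0,0.015],[0,0,0,0]]' 1
python3 -c "
from h import *
tip()"
python3 -m crank '[[-0.5,0,0,0],[0,0,0,0]]' 1
python3 -c "
from h import *
tip();balls()"
```

```text
time: 7.47
ee_pos: [0.5766, -0.0834, 0.2992]
ee_rot: [-0.039, 0.137, 0.99, 0.015]
wrist_force: [0.8, -0.2, -0.1]
grip_width: -0.0002
t 7.47 grasp box x 0.0140 y -0.0326 z 0.1447 ball-travel by tip 83.5 mm Fx 0.8 mom [-0.08 -0.06 -0.02] tau [ -0.  -47.7  23.5   0.7   0.1   0.1] tilt -0.08 0.018 turn -0.005
time: 7.63
ee_pos: [0.5807, -0.0844, 0.2984]
ee_rot: [-0.04, 0.137, 0.99, 0.015]
wrist_force: [-2.3, 1.3, 0.8]
grip_width: 0.0003
t 7.63 grasp box x 0.0177 y -0.0324 z 0.1440 ball-travel by tip 87.2 mm Fx -2.5 mom [0.08 0.37 0.04] tau [ -0.3 -47.7  24.5  -0.3  -0.   -0. ] tilt -0.084 0.019 turn -0.005
scene ball 1 44 x [-0.0414 -0.0322 -0.021 ] y 0.0993 z [0.146 0.161]
scene ball 2 49 x [-0.042  -0.033  -0.0232] y 0.0235 z [0.146 0.163]
scene ball 3 91 x [0.0091 0.0349 0.0516] y -0.0463 z [0.14  0.173]
scene ball 4 64 x [-0.0558 -0.0476 -0.0362] y -0.1252 z [0.142 0.157]
```

Now against the end stop: push until clearly firm.

```bash
python3 -m crank '[[-0.6,0,0,0],[0,0,0,0]]' 1
python3 -c "
from h import *
tip()"
python3 -m crank '[[-0.6,0,0,0],[0,0,0,0]]' 1
python3 -c "
from h import *
tip();balls()"
```

```text
time: 7.85
ee_pos: [0.5839, -0.0853, 0.2977]
ee_rot: [-0.044, 0.137, 0.989, 0.016]
wrist_force: [-4.6, 2.0, 6.1]
grip_width: -0.0003
t 7.85 grasp box x 0.0197 y -0.0323 z 0.1434 ball-travel by tip 89.2 mm Fx -5.0 mom [ 0.3   0.98 -0.03] tau [ -0.6 -45.   24.4  -1.7  -0.2  -0. ] tilt -0.093 0.019 turn -0.005
time: 8.02
ee_pos: [0.5863, -0.0858, 0.2972]
ee_rot: [-0.051, 0.137, 0.989, 0.017]
wrist_force: [-6.1, 1.8, 6.9]
grip_width: 0.0001
t 8.02 grasp box x 0.0202 y -0.0321 z 0.1430 ball-travel by tip 89.7 mm Fx -6.4 mom [ 0.41  1.09 -0.  ] tau [ -0.7 -45.   24.5  -1.9  -0.2  -0. ] tilt -0.105 0.019 turn -0.005
scene ball 1 44 x [-0.0417 -0.0322 -0.0208] y 0.0986 z [0.146 0.162]
scene ball 2 47 x [-0.0432 -0.0334 -0.023 ] y 0.0242 z [0.145 0.162]
scene ball 3 97 x [0.0118 0.0369 0.054 ] y -0.0472 z [0.139 0.172]
scene ball 4 64 x [-0.0557 -0.0474 -0.0367] y -0.1261 z [0.14  0.157]
```

```bash
python3 -m crank '[[3.4,0,0.3,0],[3.4,0,0.3,0],[2.8,0,0.3,0],[0,3.6,0,0],[0,3.4,0,0]]' 1
python3 -c "
from h import *
tip();balls()"
```

```text
time: 8.48
ee_pos: [0.5095, 0.0041, 0.2966]
ee_rot: [-0.05, 0.142, 0.988, 0.015]
wrist_force: [1.2, 0.6, 0.2]
grip_width: -0.0
t 8.48 grasp box x -0.0782 y 0.0326 z 0.1424 ball-travel by tip -8.7 mm Fx 1.0 mom [-0.01 -0.14  0.05] tau [ -3.2 -41.4  19.3   1.3   0.1  -0.6] tilt -0.103 0.017 turn 0.006
scene ball 1 5 x [-0.0255 -0.0226 -0.0202] y 0.1044 z [0.149 0.161]
scene ball 2 57 x [-0.0439 -0.0353 -0.0241] y 0.0251 z [0.146 0.162]
scene ball 3 60 x [0.0316 0.041  0.0512] y -0.0487 z [0.141 0.157]
scene ball 4 61 x [-0.0561 -0.0478 -0.0361] y -0.1254 z [0.14  0.157]
```

Ball 3 is at 87 mm, fully home. Next is lever 2 again.

```bash
python3 -m crank '[[-1.6,0.4,-0.5,0],[-1.2,0,0,0]]' 1
python3 -c "
from h import *
tip()"
python3 -m crank '[[-1.0,0,0,0]]' 1
python3 -c "
from h import *
tip()"
```

```text
time: 8.7
ee_pos: [0.5387, 0.0083, 0.3003]
ee_rot: [-0.05, 0.136, 0.989, 0.018]
wrist_force: [-5.3, 1.8, 6.4]
grip_width: -0.0003
t 8.7 grasp box x -0.0514 y 0.0454 z 0.1461 ball-travel by tip 18.1 mm Fx -5.6 mom [0.49 0.96 0.06] tau [ -0.7 -40.6  21.9  -1.7  -0.6   0.1] tilt -0.103 0.021 turn -0.006
time: 8.78
ee_pos: [0.5483, 0.0065, 0.3001]
ee_rot: [-0.05, 0.135, 0.989, 0.018]
wrist_force: [-6.1, 1.7, 4.8]
grip_width: -0.0
t 8.78 grasp box x -0.0418 y 0.0465 z 0.1460 ball-travel by tip 27.7 mm Fx -6.3 mom [0.2  1.06 0.01] tau [ -0.4 -43.2  24.   -1.9  -0.2   0. ] tilt -0.104 0.022 turn -0.008
```

```bash
python3 -m crank '[[0.8,-0.9,0,0],[0,0,0,0]]' 1
python3 -c "
from h import *
tip();balls()"
python3 -m crank '[[-0.9,0,0,0]]' 1
python3 -c "
from h import *
tip();balls()"
```

```text
time: 8.95
ee_pos: [0.5412, 0.0003, 0.3015]
ee_rot: [-0.047, 0.134, 0.99, 0.019]
wrist_force: [-1.5, 0.4, -0.6]
grip_width: -0.0001
t 8.95 grasp box x -0.0461 y 0.0387 z 0.1473 ball-travel by tip 23.4 mm Fx -1.5 mom [-0.04 -0.07 -0.01] tau [ -0.  -43.9  23.6   0.5   0.1  -0.1] tilt -0.099 0.023 turn -0.01
scene ball 2 70 x [-0.0471 -0.0224 -0.0081] y 0.0251 z [0.146 0.166]
scene ball 3 60 x [0.0314 0.0414 0.0517] y -0.0485 z [0.142 0.157]
scene ball 4 65 x [-0.0555 -0.0467 -0.0359] y -0.1251 z [0.14  0.157]
time: 9.08
ee_pos: [0.5501, -0.0015, 0.3015]
ee_rot: [-0.047, 0.134, 0.99, 0.019]
wrist_force: [-5.0, 0.3, 5.7]
grip_width: -0.0001
t 9.08 grasp box x -0.0368 y 0.0397 z 0.1473 ball-travel by tip 32.7 mm Fx -4.9 mom [0.06 1.01 0.04] tau [ -0.1 -42.9  23.6  -2.   -0.    0. ] tilt -0.098 0.024 turn -0.01
scene ball 1 17 x [-0.0423 -0.038  -0.0348] y 0.0986 z [0.146 0.16 ]
scene ball 2 67 x [-0.0459 -0.016  -0.0017] y 0.0249 z [0.148 0.17 ]
scene ball 3 59 x [0.0307 0.0402 0.0528] y -0.0486 z [0.142 0.158]
scene ball 4 62 x [-0.0553 -0.0477 -0.0368] y -0.1258 z [0.141 0.156]
```

Lever 2 is now free and staying past 25 mm. Continuing.

```bash
python3 -m crank '[[-1.3,0,-0.2,0],[-1.3,0,-0.1,0]]' 1
python3 -c "
from h import *
tip()"
python3 -m crank '[[-1.3,-0.2,0,0],[-0.8,0,0,0]]' 1
python3 -c "
from h import *
tip();balls()"
```

```text
time: 9.3
ee_pos: [0.576, -0.0088, 0.3027]
ee_rot: [-0.047, 0.134, 0.99, 0.019]
wrist_force: [-2.0, 0.3, 2.5]
grip_width: 0.0
t 9.3 grasp box x -0.0101 y 0.0398 z 0.1485 ball-travel by tip 59.4 mm Fx -2.0 mom [-0.11  0.38 -0.03] tau [  0.5 -46.8  22.4  -0.4   0.3   0. ] tilt -0.098 0.024 turn -0.01
time: 9.47
ee_pos: [0.5966, -0.016, 0.3007]
ee_rot: [-0.047, 0.134, 0.99, 0.02]
wrist_force: [-2.9, -0.5, -2.5]
grip_width: 0.0001
t 9.47 grasp box x 0.0117 y 0.0388 z 0.1465 ball-travel by tip 81.2 mm Fx -2.7 mom [-0.02  0.46 -0.06] tau [ -0.  -51.2  25.1  -0.5   0.2  -0. ] tilt -0.099 0.025 turn -0.01
scene ball 1 43 x [-0.0414 -0.0318 -0.0217] y 0.0988 z [0.147 0.161]
scene ball 2 76 x [0.0052 0.0311 0.0479] y 0.0252 z [0.142 0.171]
scene ball 3 59 x [0.0309 0.0405 0.0511] y -0.0491 z [0.142 0.158]
scene ball 4 64 x [-0.0557 -0.0473 -0.0365] y -0.1253 z [0.141 0.157]
```

```bash
python3 -m crank '[[-0.8,0,0.1,0]]' 1
python3 -c "
from h import *
tip()"
python3 -m crank '[[-0.5,0,0,0]]' 1
python3 -c "
from h import *
tip();balls()"
```

```text
time: 9.6
ee_pos: [0.6045, -0.0181, 0.2985]
ee_rot: [-0.048, 0.134, 0.99, 0.02]
wrist_force: [-8.4, 2.1, 3.1]
grip_width: -0.0003
t 9.6 grasp box x 0.0196 y 0.0389 z 0.1443 ball-travel by tip 89.1 mm Fx -8.6 mom [ 0.5   1.97 -0.  ] tau [ -0.3 -50.6  25.7  -2.1  -0.2   0. ] tilt -0.1 0.025 turn -0.01
time: 9.68
ee_pos: [0.6076, -0.0189, 0.2975]
ee_rot: [-0.051, 0.134, 0.989, 0.02]
wrist_force: [-13.4, 3.4, 9.0]
grip_width: -0.0001
t 9.68 grasp box x 0.0217 y 0.0390 z 0.1434 ball-travel by tip 91.2 mm Fx -13.9 mom [0.7  2.92 0.05] tau [ -1.8 -46.4  27.4  -5.2  -0.8  -0.1] tilt -0.107 0.025 turn -0.01
scene ball 1 40 x [-0.041  -0.0312 -0.0213] y 0.0986 z [0.146 0.161]
scene ball 2 83 x [0.0136 0.041  0.0569] y 0.0248 z [0.137 0.172]
scene ball 3 59 x [0.0312 0.0413 0.0519] y -0.0485 z [0.141 0.157]
scene ball 4 64 x [-0.056  -0.0471 -0.0367] y -0.1259 z [0.14  0.158]
```

At the end stop. Backing off and going to lever 1.

```bash
python3 -m crank '[[3.4,0,0.3,0],[3.4,0,0.1,0],[2.6,0,0,0],[0,3.6,0,0.01],[0,3.0,-0.3,0]]' 1
python3 -c "
from h import *
tip();balls()"
```

```text
time: 10.15
ee_pos: [0.5293, 0.0668, 0.3034]
ee_rot: [-0.056, 0.145, 0.988, 0.018]
wrist_force: [0.7, 0.2, 0.6]
grip_width: 0.0002
t 10.15 grasp box x -0.0785 y 0.0990 z 0.1495 ball-travel by tip -9.0 mm Fx 0.6 mom [-0.06 -0.21 -0.02] tau [ -2.3 -43.9  19.9   1.    0.2  -0.4] tilt -0.115 0.021 turn 0.011
scene ball 1 47 x [-0.0421 -0.0326 -0.0217] y 0.0983 z [0.145 0.162]
scene ball 2 59 x [0.0305 0.0403 0.0526] y 0.0255 z [0.14  0.157]
scene ball 3 57 x [0.0315 0.0399 0.0525] y -0.048 z [0.143 0.157]
scene ball 4 62 x [-0.0554 -0.0477 -0.0364] y -0.1255 z [0.14  0.157]
```

```bash
python3 -m crank '[[-1.0,0.5,0,0],[-1.8,0,0,0]]' 1
python3 -c "
from h import *
tip()"
python3 -m crank '[[-0.9,0,0,0]]' 1
python3 -c "
from h import *
tip();balls()"
```

```text
time: 10.37
ee_pos: [0.5571, 0.0718, 0.3028]
ee_rot: [-0.055, 0.139, 0.989, 0.021]
wrist_force: [-9.0, 1.2, 7.8]
grip_width: -0.0
t 10.37 grasp box x -0.0529 y 0.1122 z 0.1488 ball-travel by tip 16.6 mm Fx -9.0 mom [0.14 1.67 0.04] tau [ -0.2 -43.5  23.2  -2.5  -0.4   0.2] tilt -0.114 0.025 turn -0.0
time: 10.45
ee_pos: [0.5663, 0.0699, 0.3022]
ee_rot: [-0.054, 0.138, 0.989, 0.021]
wrist_force: [-4.9, -0.3, 3.4]
grip_width: -0.0001
t 10.45 grasp box x -0.0434 y 0.1130 z 0.1483 ball-travel by tip 26.1 mm Fx -4.6 mom [-0.09  0.67  0.  ] tau [  0.2 -45.6  23.5  -0.9   0.1   0. ] tilt -0.113 0.026 turn -0.002
scene ball 1 59 x [-0.043  -0.0208 -0.0069] y 0.0997 z [0.146 0.166]
scene ball 2 62 x [0.03   0.0406 0.053 ] y 0.0254 z [0.139 0.157]
scene ball 3 59 x [0.0309 0.0402 0.0516] y -0.0489 z [0.142 0.157]
scene ball 4 64 x [-0.0551 -0.0467 -0.0369] y -0.1252 z [0.14  0.157]
```

```bash
python3 -m crank '[[-1.0,0,-0.1,0]]' 1
python3 -c "
from h import *
tip();balls()"
python3 -m crank '[[-0.6,0,-0.1,0]]' 1
python3 -c "
from h import *
tip();balls()"
```

```text
time: 10.58
ee_pos: [0.5759, 0.067, 0.302]
ee_rot: [-0.055, 0.138, 0.989, 0.021]
wrist_force: [-4.2, 0.0, 3.8]
grip_width: -0.0003
t 10.58 grasp box x -0.0336 y 0.1130 z 0.1481 ball-travel by tip 35.9 mm Fx -4.0 mom [0.05 0.65 0.05] tau [ -0.1 -46.6  23.7  -1.3  -0.    0.1] tilt -0.115 0.026 turn -0.002
scene ball 1 63 x [-0.0332 -0.0121  0.0024] y 0.0993 z [0.148 0.166]
scene ball 2 64 x [0.0304 0.0413 0.0525] y 0.0248 z [0.139 0.158]
scene ball 3 59 x [0.0305 0.0405 0.0511] y -0.0494 z [0.141 0.158]
scene ball 4 62 x [-0.0559 -0.0474 -0.0359] y -0.1255 z [0.14  0.157]
time: 10.72
ee_pos: [0.5835, 0.0646, 0.3023]
ee_rot: [-0.054, 0.139, 0.989, 0.021]
wrist_force: [-3.8, 0.5, 3.0]
grip_width: 0.0
t 10.72 grasp box x -0.0252 y 0.1129 z 0.1484 ball-travel by tip 44.3 mm Fx -3.8 mom [0.12 0.46 0.02] tau [ -0.6 -47.1  23.9  -0.8  -0.2   0. ] tilt -0.112 0.027 turn -0.001
scene ball 1 66 x [-0.0273 -0.003   0.0116] y 0.0987 z [0.145 0.166]
scene ball 2 64 x [0.0303 0.0415 0.0518] y 0.0251 z [0.139 0.157]
scene ball 3 58 x [0.0308 0.0414 0.0518] y -0.0489 z [0.14  0.157]
scene ball 4 63 x [-0.0552 -0.0472 -0.0364] y -0.1255 z [0.14  0.157]
```

Free. Continuing to the end.

```bash
python3 -m crank '[[-1.3,0,0,0],[-1.3,0,0,0],[-0.8,0,0.1,0]]' 1
python3 -c "
from h import *
tip()"
python3 -m crank '[[-0.6,0,0,0]]' 1
python3 -c "
from h import *
tip();balls()"
```

```text
time: 11.02
ee_pos: [0.6167, 0.0546, 0.2988]
ee_rot: [-0.053, 0.139, 0.989, 0.022]
wrist_force: [-1.4, 0.0, 2.2]
grip_width: -0.0002
t 11.02 grasp box x 0.0097 y 0.1125 z 0.1448 ball-travel by tip 79.2 mm Fx -1.4 mom [ 0.1   0.25 -0.02] tau [ -0.4 -50.9  23.4   0.   -0.1   0. ] tilt -0.11 0.028 turn 0.0
time: 11.1
ee_pos: [0.6226, 0.0527, 0.2976]
ee_rot: [-0.053, 0.139, 0.989, 0.022]
wrist_force: [-3.2, 2.1, -0.8]
grip_width: 0.0
t 11.1 grasp box x 0.0158 y 0.1124 z 0.1436 ball-travel by tip 85.3 mm Fx -3.7 mom [0.26 0.6  0.02] tau [ -1.  -53.4  25.4  -0.5  -0.3   0. ] tilt -0.111 0.028 turn 0.001
scene ball 1 67 x [0.0072 0.0337 0.0502] y 0.0993 z [0.14  0.173]
scene ball 2 62 x [0.0307 0.0413 0.052 ] y 0.0246 z [0.14  0.157]
scene ball 3 60 x [0.0304 0.0409 0.0511] y -0.0494 z [0.141 0.157]
scene ball 4 65 x [-0.0561 -0.0465 -0.0368] y -0.1252 z [0.14  0.157]
```

```bash
python3 -m crank '[[-0.6,0,0,0]]' 1
python3 -c "
from h import *
tip()"
python3 -m crank '[[-0.4,0,0,0]]' 1
python3 -c "
from h import *
tip();balls()"
```

```text
time: 11.23
ee_pos: [0.6276, 0.0511, 0.296]
ee_rot: [-0.055, 0.139, 0.988, 0.022]
wrist_force: [-12.7, 4.4, 6.3]
grip_width: -0.0002
t 11.23 grasp box x 0.0203 y 0.1123 z 0.1421 ball-travel by tip 89.8 mm Fx -13.4 mom [0.89 2.62 0.01] tau [ -3.  -51.8  27.9  -4.3  -1.4   0. ] tilt -0.116 0.028 turn 0.001
time: 11.32
ee_pos: [0.6295, 0.0506, 0.2953]
ee_rot: [-0.059, 0.139, 0.988, 0.023]
wrist_force: [-11.5, 3.6, 9.4]
grip_width: 0.0002
t 11.32 grasp box x 0.0210 y 0.1123 z 0.1415 ball-travel by tip 90.5 mm Fx -12.0 mom [0.77 2.51 0.  ] tau [ -3.  -47.9  26.2  -4.3  -1.3  -0. ] tilt -0.124 0.028 turn 0.001
scene ball 1 78 x [0.0132 0.0395 0.0558] y 0.0997 z [0.135 0.172]
scene ball 2 63 x [0.03   0.041  0.0518] y 0.0246 z [0.14  0.158]
scene ball 3 59 x [0.0318 0.0407 0.0519] y -0.049 z [0.141 0.157]
scene ball 4 65 x [-0.0562 -0.0469 -0.036 ] y -0.1253 z [0.14  0.157]
```

```bash
python3 -m crank '[[3.4,0,0,0],[3.4,0,0,0],[3.2,0,0,0],[0,-3.8,0,0],[0,-3.8,0,0],[0,-3.8,0,0],[0,-3.8,0,0],[0,-3.8,0,0],[0,-2.5,0,0],[0,0,0,0]]' 1
python3 -c "
from h import *
tip();balls()"
```

```text
time: 12.2
ee_pos: [0.4711, -0.1318, 0.2997]
ee_rot: [-0.055, 0.133, 0.989, 0.019]
wrist_force: [0.6, 1.0, -0.1]
grip_width: 0.0
t 12.2 grasp box x -0.0792 y -0.1077 z 0.1458 ball-travel by tip -9.7 mm Fx 0.3 mom [-0.04 -0.08 -0.04] tau [ -0.9 -39.1  22.2   0.9  -0.1  -0.3] tilt -0.114 0.022 turn -0.012
scene ball 1 17 x [0.0419 0.0496 0.0546] y 0.0978 z [0.136 0.151]
scene ball 2 64 x [0.0305 0.0408 0.0521] y 0.0257 z [0.14  0.157]
scene ball 3 60 x [0.0305 0.0413 0.0514] y -0.0495 z [0.142 0.158]
scene ball 4 71 x [-0.0571 -0.0487 -0.0369] y -0.1245 z [0.139 0.157]
```

```bash
python3 -m crank '[[-1.2,-0.5,-0.2,0],[-1.2,0,0,0]]' 1
python3 -c "
from h import *
tip()"
python3 -m crank '[[-0.6,0,0,0]]' 1
python3 -c "
from h import *
tip();balls()"
```

```text
time: 12.42
ee_pos: [0.491, -0.1414, 0.2998]
ee_rot: [-0.057, 0.133, 0.989, 0.02]
wrist_force: [-5.7, 0.4, 6.2]
grip_width: 0.0001
t 12.42 grasp box x -0.0581 y -0.1112 z 0.1459 ball-travel by tip 11.4 mm Fx -5.6 mom [-0.08  1.19  0.07] tau [  0.4 -39.4  22.7  -1.9   0.6  -0.1] tilt -0.118 0.024 turn -0.011
time: 12.5
ee_pos: [0.4968, -0.1426, 0.2994]
ee_rot: [-0.057, 0.133, 0.989, 0.02]
wrist_force: [-4.5, -0.0, 3.9]
grip_width: -0.0002
t 12.5 grasp box x -0.0523 y -0.1108 z 0.1455 ball-travel by tip 17.2 mm Fx -4.3 mom [0.05 0.82 0.08] tau [  0.2 -40.1  23.   -1.1   0.3  -0. ] tilt -0.119 0.023 turn -0.011
scene ball 2 46 x [0.0353 0.0435 0.053 ] y 0.0238 z [0.138 0.157]
scene ball 3 59 x [0.0312 0.0406 0.0513] y -0.0489 z [0.141 0.157]
scene ball 4 91 x [-0.0573 -0.035  -0.0173] y -0.1247 z [0.142 0.172]
```

```bash
python3 -m crank '[[-0.8,0,0,0]]' 1
python3 -c "
from h import *
tip()"
python3 -m crank '[[-0.6,0,0,0]]' 1
python3 -c "
from h import *
tip();balls()"
```

```text
time: 12.63
ee_pos: [0.5043, -0.1438, 0.2986]
ee_rot: [-0.058, 0.133, 0.989, 0.02]
wrist_force: [-4.6, 0.2, 3.8]
grip_width: -0.0001
t 12.63 grasp box x -0.0450 y -0.1101 z 0.1447 ball-travel by tip 24.5 mm Fx -4.5 mom [-0.02  0.77  0.02] tau [  0.4 -41.6  23.3  -1.2   0.4  -0. ] tilt -0.121 0.022 turn -0.012
time: 12.72
ee_pos: [0.5103, -0.1446, 0.298]
ee_rot: [-0.059, 0.132, 0.989, 0.02]
wrist_force: [-2.6, -0.3, 3.6]
grip_width: -0.0
t 12.72 grasp box x -0.0391 y -0.1093 z 0.1442 ball-travel by tip 30.4 mm Fx -2.4 mom [-0.11  0.55 -0.02] tau [  0.3 -42.1  22.7  -0.4   0.3  -0. ] tilt -0.122 0.022 turn -0.013
scene ball 2 6 x [0.0504 0.0519 0.0539] y 0.0231 z [0.139 0.152]
scene ball 3 56 x [0.0321 0.0408 0.0521] y -0.0498 z [0.141 0.157]
scene ball 4 89 x [-0.0462 -0.0226 -0.0044] y -0.1245 z [0.141 0.173]
```

Lever 4 is free. Driving it over.

```bash
python3 -m crank '[[-1.3,-0.2,-0.2,0],[-1.3,-0.1,-0.2,0],[-1.3,0,-0.1,0]]' 1
python3 -c "
from h import *
tip()"
python3 -m crank '[[-0.8,0,0,0]]' 1
python3 -c "
from h import *
tip();balls()"
```

```text
time: 13.02
ee_pos: [0.5474, -0.1554, 0.298]
ee_rot: [-0.06, 0.131, 0.989, 0.02]
wrist_force: [-3.5, -2.3, 0.0]
grip_width: -0.0002
t 13.02 grasp box x -0.0011 y -0.1093 z 0.1443 ball-travel by tip 68.4 mm Fx -2.7 mom [-0.26  0.42  0.03] tau [  1.2 -48.   22.9  -0.1   0.7  -0.1] tilt -0.125 0.022 turn -0.017
time: 13.1
ee_pos: [0.5559, -0.1572, 0.2967]
ee_rot: [-0.06, 0.13, 0.989, 0.02]
wrist_force: [-2.4, -1.2, 0.2]
grip_width: -0.0001
t 13.1 grasp box x 0.0077 y -0.1088 z 0.1429 ball-travel by tip 77.2 mm Fx -2.0 mom [-0.29  0.41 -0.03] tau [  1.  -48.8  23.7   0.1   0.6  -0. ] tilt -0.125 0.021 turn -0.018
scene ball 1 56 x [0.0298 0.0411 0.0528] y 0.101 z [0.139 0.157]
scene ball 2 17 x [0.0281 0.0315 0.0344] y 0.0277 z [0.143 0.155]
scene ball 4 97 x [-0.0002  0.0219  0.0401] y -0.1236 z [0.141 0.174]
```

```bash
python3 -m crank '[[-0.8,0,0,0]]' 1
python3 -c "
from h import *
tip()"
python3 -m crank '[[-0.5,0,0,0]]' 1
python3 -c "
from h import *
tip();balls()"
```

```text
time: 13.23
ee_pos: [0.5639, -0.1588, 0.2948]
ee_rot: [-0.061, 0.13, 0.989, 0.02]
wrist_force: [-4.8, -0.9, -1.7]
grip_width: 0.0002
t 13.23 grasp box x 0.0156 y -0.1081 z 0.1411 ball-travel by tip 85.1 mm Fx -4.3 mom [-0.15  0.67  0.03] tau [  1.  -50.   24.7  -0.6   0.6  -0. ] tilt -0.126 0.022 turn -0.018
time: 13.32
ee_pos: [0.568, -0.1595, 0.2933]
ee_rot: [-0.063, 0.13, 0.989, 0.02]
wrist_force: [-9.7, 0.9, 5.7]
grip_width: 0.0006
t 13.32 grasp box x 0.0191 y -0.1077 z 0.1396 ball-travel by tip 88.6 mm Fx -9.5 mom [ 0.09  1.91 -0.03] tau [  1.  -47.9  26.1  -2.9   0.6  -0.1] tilt -0.13 0.021 turn -0.018
scene ball 1 55 x [0.0291 0.041  0.0535] y 0.0999 z [0.139 0.158]
scene ball 2 50 x [0.0303 0.0379 0.0452] y 0.0257 z [0.14  0.158]
scene ball 4 116 x [0.0109 0.0316 0.0508] y -0.1225 z [0.138 0.173]
```

```bash
python3 -m crank '[[-0.5,0,0,0]]' 1
python3 -c "
from h import *
tip()"
python3 -m crank '[[3.4,0,0,0],[3.4,0,0,0],[3.4,0,0,0],[0,0,-3.5,0],[2,0,-3.5,0],[0,0,0,0]]' 1
python3 -c "
from h import *
tip();balls();snap('scene','s9.png')
p,d=ctrl.snapshot('top'); cv2.imwrite('pics/t9.png',cv2.resize(p[140:270,140:420,::-1],(800,372)))
col,P=cloud('top')
for t_ in('wax_tin','glue_bottle','tape_measure','sanding_block','block_plane','pot'):
    for o in ctrl.outline_of('top',t_)[:1]: print(t_,o['box'])
"
```

```text
time: 13.45
ee_pos: [0.5706, -0.16, 0.2923]
ee_rot: [-0.067, 0.13, 0.989, 0.021]
wrist_force: [-13.0, 1.6, 9.4]
grip_width: -0.0003
t 13.45 grasp box x 0.0205 y -0.1074 z 0.1389 ball-travel by tip 90.0 mm Fx -12.9 mom [0.29 2.53 0.05] tau [  1.  -45.7  26.   -4.3   0.6  -0.1] tilt -0.139 0.021 turn -0.018
time: 13.95
ee_pos: [0.4437, -0.1252, 0.357]
ee_rot: [-0.097, 0.128, 0.987, 0.028]
wrist_force: [0.8, 0.3, -0.1]
grip_width: 0.0
t 13.95 grasp box x -0.1207 y -0.1086 z 0.2052 ball-travel by tip -51.2 mm Fx 0.7 mom [-0.1  -0.24 -0.02] tau [ -0.1 -35.6  21.2   2.6   0.   -0. ] tilt -0.2 0.025 turn -0.02
scene ball 1 54 x [0.0293 0.0403 0.0534] y 0.101 z [0.139 0.157]
scene ball 2 62 x [0.0313 0.0408 0.0524] y 0.0258 z [0.14  0.157]
scene ball 3 59 x [0.0313 0.0408 0.0517] y -0.0489 z [0.141 0.158]
scene ball 4 60 x [0.0307 0.0403 0.0508] y -0.1253 z [0.142 0.157]
wax_tin [0.632, 0.5145, 0.0384, 0.0483]
glue_bottle [0.6055, 0.4214, 0.0402, 0.0333]
tape_measure [0.6846, 0.5917, 0.0363, 0.0431]
sanding_block [0.2723, 0.5045, 0.0518, 0.0533]
block_plane [0.2714, 0.5914, 0.0634, 0.0771]
pot [0.2889, 0.3757, 0.0412, 0.0419]
```

View pics/s9.png

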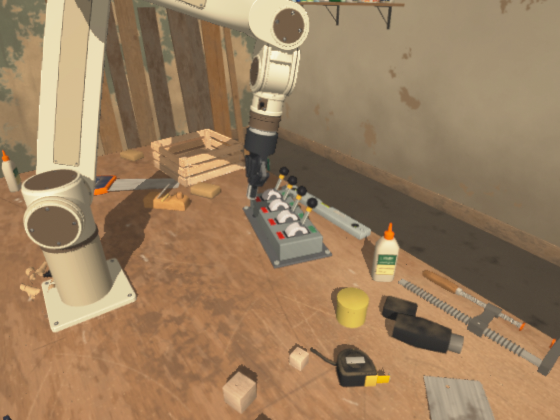

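All four balls, from px (283,171) to (312,203), lean to the green side. The gripper is clear, and the other things look the same as in the first scene picture.

```bash
python3 -c "
from h import *
print(ctrl.finish_job())"
```

```text
the job is handed in; nothing more can be done
None
```

All four levers are thrown to the green side and the job is handed in, after about 14 s of robot time. I pushed with closed fingers: levers 1 and 2 were blocked when first tried, lever 3 went freely, then 2, 1 and 4.

**Last checks:**
- Depth images put every ball about 87 mm from its starting point, the full throw. Each lever was pressed onto its end stop: 6 N for lever 3 and 13–14 N for the others.
- The gripper is clear of everything, with about zero wrist force.
- The other things looked unmoved in the last scene picture, and the network still found all six. I did not compare their positions number by number.

**One disagreement:** the first try at lever 1 pushed about 37 mm and peaked at a reported 15.7 N before I saw it was blocked. It then sprang back to about 14 mm. That is more give than the stated blade stiffness would allow at that force; taken at face value it would mean over 40 N, which would count as forced. The joint torques on the next try matched the force sensor, so I trusted the sensor, but I can't rule out that this first push went over the limit.

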